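# Set the stock tags at the jeweller's bench

### The arm

A 7-joint arm with a two-finger parallel gripper is mounted at the origin on the work surface. World frame = base frame: x ahead of the robot, y to its left, z up, the work surface at z = 0. Lengths are in m, angles in rad, forces in N, time in s.
With the tool pointing down it reaches from about 0.4 to 0.85 m from the base axis. Payload 10.4 kg.
Tool frame: the origin (TCP) lies at the very end of the fingers, on their centre line; the grasp point (between the pads) lies 19 mm behind it; z points along the fingers, y is the line along which they close (so a half turn about z gives the same grasp; the last joint's range is limited). The gripper opens to 85 mm and grips with 20 to 120 N. Pads are 22 mm wide; open, the fingers measure 114 mm over their backs; the gripper's body (76 mm by 85 mm) begins 54 mm behind the grasp point. The pads swing forward as they close: fully open they stand 13 mm farther back than shut.
Start: joints at [-1.253, 0.332, -0.065, 1.46, 0.022, 1.35, -0.088], TCP at [0.209, 0.589, 0.231] pointing down, gripper open.
Joint ranges: [-2.6, 2.6], [-0.5, 2.12], [-1.47, 1.34], [0.16, 2.42], [-1.27, 4.41], [0.06, 2.06], [-2.6, 2.6]. Speed limits (rad/s): [2.22, 2.22, 2.79, 2.79, 3.14, 3.14, 3.14].

### API

Orientations are given as a unit quaternion [x, y, z, w].
In Python, from workcell import * gives the robot as it stands.
- The arm moves only by the tool step_arm, never from a script. Its argument "commands" is one flat list of numbers, 7 for each row, row after row: the finger opening in mm, from 0 to 85.4, then the shift along the world's x, y, z as a fraction of full scale, then the turn, a rotation vector about the world's x, y, z as a fraction of full scale. A call has exactly 10 rows; each row is the pose to reach, as a shift and turn from the pose commanded when the call began, turning the shorter way round; what a row does not reach only later rows make up. Full scale, the value 1, is 0.6 m for a shift and pi rad for a turn. A row lasts 1/8 s, in which the tool goes at most 62.5 mm and 10.7 degrees, less where a joint would pass 70% of its speed; a pose out of reach is approached as far as the arm can. A call with a number of a shift or a turn outside -1 to 1 is refused whole. A call with a gripper value outside its range is refused whole. The fingers move at their own pace and stop on an object; "squeeze" is the grip in N (left out, the last holds). Time passes only in rows, so rows that repeat a pose let the fingers close, or fill a call up. It gives the time, the measured TCP pose, the force, the opening and the grip force at its end, in the units of the state.
- get_obs(): the state, without advancing time (a new reading comes with each control period).
- camera(name): name is "scene" or "top"; returns the picture (480x640x3 uint8, red, green, blue); there is no depth.
- camera_params(name): a dict with "mtx" (3x3 intrinsics, pixels), "dist" ([k1, k2, p1, p2, k3] as OpenCV has them; the pictures are not rectified), "extrinsics" (4x4, takes a point from world to camera coordinates). Camera axes: x right, y down, z forward; pixel columns grow to the right and rows downward; lengths in m; the calibration is good to about 2 mm. A picture is of the moment at which its call begins. camera_params takes no time and is no camera call.
- hand_in(): hands the job in; it is judged then, once.
The state is a dict: "clock": time; "joint_pos": joint angles; "joint_velocities": joint speeds; "tau": joint torques, N m; "position": TCP position; "ee_rot": TCP orientation; "ft_force": force on the tool from outside, world axes, zero at the start; "torque": the same for the moment, N m; "grip_width": opening from 0.0 (shut) to 1.0 (fully open); "grasp_force": force on a finger pad.
Only numpy, scipy, OpenCV 4.12 (cv2) and the standard library are available. Lean on these libraries where they do the work, as an engineer would, in place of code of your own. Each camera call takes 0.05 s, during which the arm holds its last target. There are 200 camera calls.

### The job

Each of the four bins of ring blanks has a small stand in front of it with a hinged tag. Push the tags over with a fingertip where needed, so that every bin packed full of blanks has its tag leaning towards the bin, ringed face up, and the bin with just one blank left has its tag leaning away from the bin, plain face up. Do not lift, shift or tip the stands, and leave the blanks and everything else on the bench where it is.

Things in the scene. Friction and masses are not known exactly. Their poses are not given: they have to be found in the camera images.
- rack: Fixed blue plastic rack, 78 x 385 x 28 mm high, one row of four open bins along its y axis at 95 mm pitch (walls 5 mm, bin floors 5 mm high). Origin: centre of its underside; its -x side faces the tag stands.
- full_1: The stock of a full bin: twelve brass ring blanks (upright cylinders, 18 mm across, 24 mm high) packed 3 x 4 over the whole bin floor. Origin: the middle of that bin, at floor level.
- full_2: The stock of a full bin: twelve brass ring blanks (upright cylinders, 18 mm across, 24 mm high) packed 3 x 4 over the whole bin floor. Origin: the middle of that bin, at floor level.
- full_3: The stock of a full bin: twelve brass ring blanks (upright cylinders, 18 mm across, 24 mm high) packed 3 x 4 over the whole bin floor. Origin: the middle of that bin, at floor level.
- low: The stock of a bin that is not full: one single loose brass ring blank (18 mm across, 24 mm high). Origin: at floor level in the middle of that bin; the blank stands 18 mm from it along its own x axis.
- stand_a: A loose steel tag stand, about 0.6 kg: base 60 (x) x 56 (y) x 18 mm, a narrow upright, and on it a hinge line along its own y axis 65 mm above the table. Origin: centre of its underside, right below the hinge. It stands in front of one bin (the nearest, about 85 mm from the stand's centre to the bin's), its own x axis pointing roughly to that bin.
- tag_a (a joint): Angle of the hinged brass tag on stand_a, rad: 0 upright; +0.9 (a stop) leaning to its bin (stand's own +x), face with the raised ring up; -0.9 (a stop) leaning away from the bin (-x, the robot's side), plain face up. It weighs 0.05 kg and swings with hardly any friction; under 1 N on its free edge turns it, and past upright it falls to the other stop by itself.
- a_hinge (a point): Point on the hinge line of stand_a, mid-width, 65 mm above the table (axes as the stand's). The tag is a plate 46 mm wide (along y), 3 mm thick, from 4 to 52 mm from the hinge line; leaning at a stop, its free edge is about 41 mm sideways of the hinge and 97 mm above the table. A fingertip sweeping across at 80 mm above the table clears the hinge.
- stand_b: A loose steel tag stand, about 0.6 kg: base 60 (x) x 56 (y) x 18 mm, a narrow upright, and on it a hinge line along its own y axis 65 mm above the table. Origin: centre of its underside, right below the hinge. It stands in front of one bin (the nearest, about 85 mm from the stand's centre to the bin's), its own x axis pointing roughly to that bin.
- tag_b (a joint): Angle of the hinged brass tag on stand_b, rad: 0 upright; +0.9 (a stop) leaning to its bin (stand's own +x), face with the raised ring up; -0.9 (a stop) leaning away from the bin (-x, the robot's side), plain face up. It weighs 0.05 kg and swings with hardly any friction; under 1 N on its free edge turns it, and past upright it falls to the other stop by itself.
- b_hinge (a point): Point on the hinge line of stand_b, mid-width, 65 mm above the table (axes as the stand's). The tag is a plate 46 mm wide (along y), 3 mm thick, from 4 to 52 mm from the hinge line; leaning at a stop, its free edge is about 41 mm sideways of the hinge and 97 mm above the table. A fingertip sweeping across at 80 mm above the table clears the hinge.
- stand_c: A loose steel tag stand, about 0.6 kg: base 60 (x) x 56 (y) x 18 mm, a narrow upright, and on it a hinge line along its own y axis 65 mm above the table. Origin: centre of its underside, right below the hinge. It stands in front of one bin (the nearest, about 85 mm from the stand's centre to the bin's), its own x axis pointing roughly to that bin.
- tag_c (a joint): Angle of the hinged brass tag on stand_c, rad: 0 upright; +0.9 (a stop) leaning to its bin (stand's own +x), face with the raised ring up; -0.9 (a stop) leaning away from the bin (-x, the robot's side), plain face up. It weighs 0.05 kg and swings with hardly any friction; under 1 N on its free edge turns it, and past upright it falls to the other stop by itself.
- c_hinge (a point): Point on the hinge line of stand_c, mid-width, 65 mm above the table (axes as the stand's). The tag is a plate 46 mm wide (along y), 3 mm thick, from 4 to 52 mm from the hinge line; leaning at a stop, its free edge is about 41 mm sideways of the hinge and 97 mm above the table. A fingertip sweeping across at 80 mm above the table clears the hinge.
- stand_d: A loose steel tag stand, about 0.6 kg: base 60 (x) x 56 (y) x 18 mm, a narrow upright, and on it a hinge line along its own y axis 65 mm above the table. Origin: centre of its underside, right below the hinge. It stands in front of one bin (the nearest, about 85 mm from the stand's centre to the bin's), its own x axis pointing roughly to that bin.
- tag_d (a joint): Angle of the hinged brass tag on stand_d, rad: 0 upright; +0.9 (a stop) leaning to its bin (stand's own +x), face with the raised ring up; -0.9 (a stop) leaning away from the bin (-x, the robot's side), plain face up. It weighs 0.05 kg and swings with hardly any friction; under 1 N on its free edge turns it, and past upright it falls to the other stop by itself.
- d_hinge (a point): Point on the hinge line of stand_d, mid-width, 65 mm above the table (axes as the stand's). The tag is a plate 46 mm wide (along y), 3 mm thick, from 4 to 52 mm from the hinge line; leaning at a stop, its free edge is about 41 mm sideways of the hinge and 97 mm above the table. A fingertip sweeping across at 80 mm above the table clears the hinge.
- cone: Bystander: loose grey felt cone, 20 mm across, 42 mm high, among the stands. Origin: centre of its underside.
- burblock: Bystander: loose wooden block with burs in it, 50 x 110 x 30 mm, 53 mm high with the burs. Origin: centre of its underside.
- lube: Bystander: loose blue bottle, 48 mm across, 110 mm high. Origin: centre of its underside.
- jar: Bystander: loose glass jar with a metal lid, 50 mm across, 50 mm high. Origin: centre of its underside.
- pliers: Bystander: loose pliers lying flat along their y axis, about 160 mm long. Origin: underside, about mid-length.
- filecup: Bystander: white cup of needle files, 70 mm across, 160 mm high with the files. Origin: centre of its underside.
Things that resemble listed ones, but are neither listed nor needed, are in the scene too. Leave any orange or purple look-alike of the stand_b alone.

How it is judged:
By the outcome, as a careful person would: the job done as asked, in the order asked, and still so for the second after the job is handed in, with the robot touching nothing.
It also fails if it takes over 58 s, if anything falls off the work surface, if the arm or the gripper's body presses on something with over 40 N, if the wrist force passes 120 N, or if a joint passes its speed limit or range.

## Working session

There is one attempt and no reset: what is moved stays moved. The work goes in short steps, Python scripts to look and compute and a tool call to move; the robot and the scene stay as the last step left them, time stands still between calls to the robot, and variables do not carry over. Pictures are saved under pics/ and viewed, at most 10 in all, crops included, and the job is handed in when it is done.

Besides the shell and the picture viewer there is one more tool, called after "Call:" as name(argument=value, ...), one argument or row to a line, values as JSON. step_arm: Moves the arm, as the interface text tells. Its arguments: {"type":"object","properties":{"commands":{"type":"array","items":{"type":"number"}},"squeeze":{"type":"number"}},"required":["commands"]}

```bash
mkdir -p pics; python3 - <<'E'
from workcell import *
import cv2
for n in("scene","top"):
    cv2.imwrite(f"pics/{n}0.png",camera(n)[:,:,::-1]); p=camera_params(n); print(n,p)
o=get_obs();print(o["clock"],o["position"],o["ee_rot"],o["grip_width"])
E
```

```text
scene {'mtx': array([[481.58972522,   0.        , 319.13852557],
       [  0.        , 481.58972522, 239.62645196],
       [  0.        ,   0.        ,   1.        ]]), 'dist': array([-0.04386487,  0.        ,  0.        ,  0.        ,  0.        ]), 'extrinsics': array([[ 0.53721083,  0.84341955,  0.00692757, -0.34871631],
       [ 0.67098356, -0.4223733 , -0.60941108, -0.30902586],
       [-0.51106319,  0.33203052, -0.79282416,  1.37256029],
       [ 0.        ,  0.        ,  0.        ,  1.        ]])}
top {'mtx': array([[576.79018263,   0.        , 322.83808477],
       [  0.        , 576.79018263, 238.89649776],
       [  0.        ,   0.        ,   1.        ]]), 'dist': array([-0.19204366,  0.        ,  0.        ,  0.        ,  0.        ]), 'extrinsics': array([[-0.0246268 , -0.99967385,  0.00676076,  0.0522939 ],
       [-0.99331898,  0.02370644, -0.11293985,  0.54717124],
       [ 0.11274274, -0.00949694, -0.99357883,  1.3443966 ],
       [ 0.        ,  0.        ,  0.        ,  1.        ]])}
0.1 [0.20874175 0.58874021 0.23061253] [ 1.69540077e-01  9.85523090e-01 -6.27250124e-04 -9.19532107e-05] 1.0005291401856113
```

View pics/scene0.png

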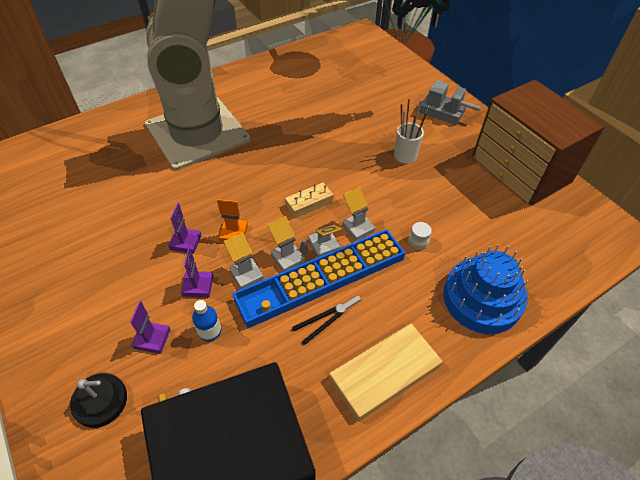

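View pics/top0.png

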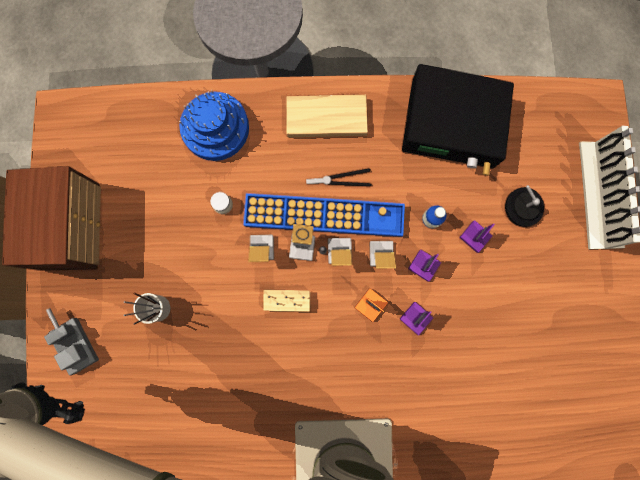

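The four grey stands in the top view are at (260,248), (302,240), (340,252) and (382,254). The bins at 265, 304 and 345 are full, and the bin at 385 is low. Only the tag at 302 seems to lean towards its bin. The purple and orange stands are look-alikes, so I leave them. Next I'll enlarge to confirm and measure.

```bash
cat > h.py <<'E'
from workcell import *
import cv2, numpy as np
def ray(n,uv,z):
    p=camera_params(n);T=p["extrinsics"];R=T[:3,:3];c=-R.T@T[:3,3]
    q=cv2.undistortPoints(np.array([[uv]],float),p["mtx"],p["dist"])[0,0]
    d=R.T@np.array([q[0],q[1],1]); return c+d*(z-c[2])/d[2]
def proj(n,P):
    p=camera_params(n);T=p["extrinsics"]
    return cv2.projectPoints(np.atleast_2d(np.array(P,float)),cv2.Rodrigues(T[:3,:3])[0],T[:3,3],p["mtx"],p["dist"])[0][:,0]
E
python3 - <<'E'
from h import *
im=cv2.imread("pics/top0.png");s=cv2.imread("pics/scene0.png")
a=cv2.resize(im[185:275,235:415],None,fx=4.4,fy=4.4,interpolation=cv2.INTER_CUBIC)
cv2.imwrite("pics/tc.png",a[:, :800])
cv2.imwrite("pics/sc.png",cv2.resize(s[180:330,215:415],None,fx=4,fy=4,interpolation=cv2.INTER_CUBIC))
hsv=cv2.cvtColor(im,cv2.COLOR_BGR2HSV)
# brass/gold vs. wood: print colour samples
for uv in [(260,254),(340,258),(382,260),(302,232),(260,243),(260,275)]: print(uv,hsv[uv[1],uv[0]])
m=cv2.inRange(hsv,(18,120,90),(30,255,255));m[:228]=0;m[285:]=0
n,l,st,ce=cv2.connectedComponentsWithStats(m)
for i in range(1,n):
    if st[i,4]>60:
        r=cv2.minAreaRect(np.argwhere(l==i)[:,::-1].astype(np.float32));print(st[i],ce[i],r)
E
```

```text
(260, 254) [ 18 154 210]
(340, 258) [ 18 159 207]
(382, 260) [ 17 160 206]
(302, 232) [ 18 160 203]
(260, 243) [ 16  23 147]
(260, 275) [ 11 161 209]
[292 228  20  17  82] [298.90243902 237.92682927] ((301.7999572753906, 235.90000915527344), (19.657569885253906, 14.283556938171387), 8.130102157592773)
[249 246  20  15 237] [258.12236287 253.31223629] ((258.5, 253.0), (14.0, 19.0), 90.0)
[331 249  20  16 264] [340.95075758 257.04924242] ((340.5, 256.5), (15.0, 19.0), 90.0)
[375 252  21  16 248] [384.60080645 259.83467742] ((384.9688720703125, 260.001953125), (15.22030258178711, 19.399646759033203), 86.42366790771484)
```

View pics/tc.png

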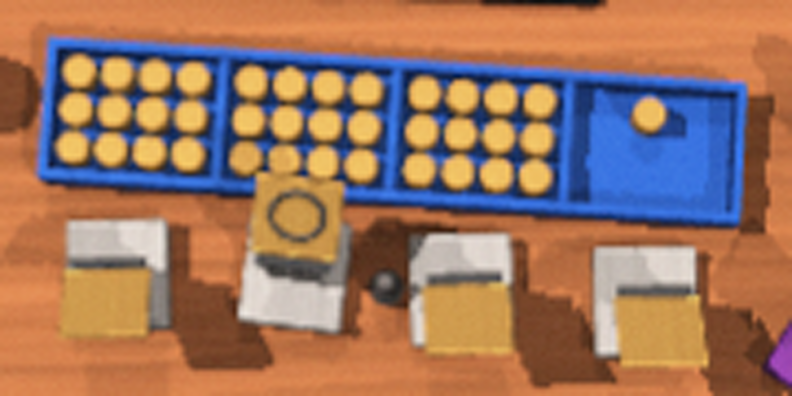

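View pics/sc.png

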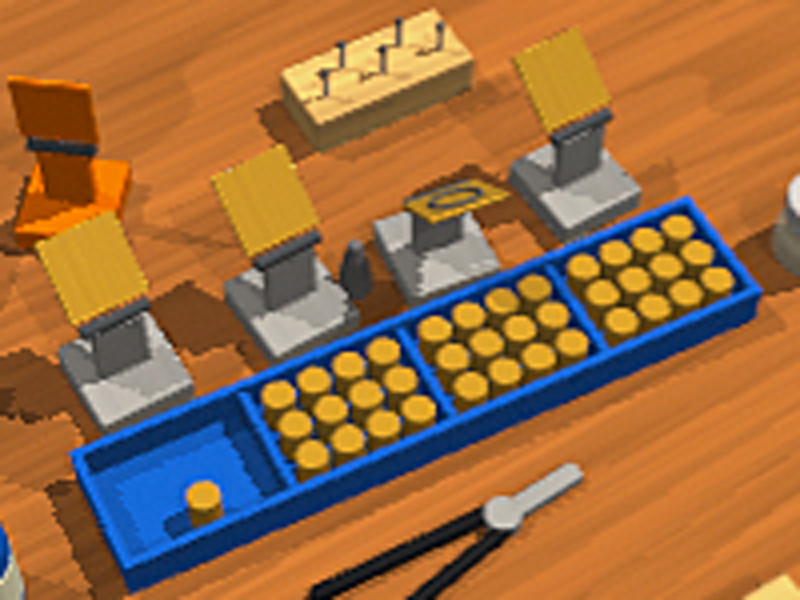

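The crops confirm it. The full bins' stands at crop x≈105 and x≈466 (top pixels (259,253) and (341,257)) show the plain face leaning away, so both need pushing towards their bins. The stand at 302 (ring up) and the low bin's stand at 385 (plain, leaning away) are already right. The cone sits at top pixel (322,250).

```bash
python3 - <<'E'
from h import *
for n,uv in (("T1",(258.3,253.2)),("T3",(340.9,257)),("T4",(384.6,259.8))): print(n,ray("top",uv,.0824))
def t(u,v): return (235+u/4.4,185+v/4.4)
s=lambda u,v:(215+u/4,180+v/4)
print("free edges T1",ray("top",t(62,335),.097),ray("top",t(148,335),.097),"hinge",ray("top",t(105,263),.067))
print("T3",ray("top",t(428,355),.097),ray("top",t(511,351),.097),"hinge",ray("top",t(462,278),.067))
print("scene edges T1",ray("scene",s(513,63),.097),ray("scene",s(575,28),.097),"T3",ray("scene",s(212,182),.097),ray("scene",s(285,145),.097))
print("rack corners",ray("top",t(40,182),.028),ray("top",t(740,225),.028))
print("cone",ray("top",t(386,287),.035),"filecup",ray("top",(152,300),.08))
E
```

```text
T1 [0.51297187 0.18819192 0.0824    ]
T3 [ 0.49977486 -0.00077281  0.0824    ]
T4 [ 0.49084012 -0.10083656  0.0824    ]
free edges T1 [0.49407824 0.2078648  0.097     ] [0.4930806 0.16346   0.097    ] hinge [0.53398788 0.18822229 0.067     ]
T3 [0.47940377 0.01984501 0.097     ] [ 0.48040567 -0.02284081  0.097     ] hinge [5.21569674e-01 1.23281997e-04 6.70000000e-02]
scene edges T1 [0.50024884 0.15892697 0.097     ] [0.49659946 0.20467299 0.097     ] T3 [ 0.48587567 -0.02759404  0.097     ] [0.48420996 0.01883911 0.097     ]
rack corners [0.58339658 0.22732223 0.028     ] [ 0.5506641  -0.15409714  0.028     ]
cone [0.52077062 0.03998148 0.035     ] filecup [0.41000301 0.43780138 0.08      ]
```

Call:
step_arm(
  commands=[0,0.03,-0.06,0,0,0,0.01,0,0.07,-0.13,0,0,0,0.02,0,0.12,-0.2,0,0,0,0.03,0,0.16,-0.28,0,0,0,0.045,0,0.2,-0.36,0,0,0,0.06,0,0.25,-0.44,0,0,0,0.07,0,0.3,-0.52,0,0,0,0.085,0,0.34,-0.59,0,0,0,0.095,0,0.37,-0.65,0,0,0,0.105,0,0.385,-0.672,0,0,0,0.108],
)

```text
clock: 1.35
position: [0.4407, 0.1832, 0.2312]
ee_rot: [0.002, 1.0, -0.0, -0.0]
ft_force: [-0.2, 0.7, 0.8]
grip_width: -0.006
grasp_force: 0.0
```

Call:
step_arm(
  commands=[0,0,0.005,-0.03,0,0,0,0,0,0.005,-0.07,0,0,0,0,0,0.005,-0.11,0,0,0,0,0,0.005,-0.15,0,0,0,0,0,0.005,-0.19,0,0,0,0,0,0.005,-0.22,0,0,0,0,0,0.005,-0.24,0,0,0,0,0,0.005,-0.245,0,0,0,0,0,0.005,-0.245,0,0,0,0,0,0.005,-0.245,0,0,0],
)

```text
clock: 2.6
position: [0.4402, 0.1891, 0.085]
ee_rot: [0.001, 1.0, 0.0, 0.0]
ft_force: [0.3, -1.1, 0.3]
grip_width: -0.001
grasp_force: 0.0
```

```bash
python3 - <<'E'
from h import *
a=camera("top")[:,:,::-1];b=camera("scene")[:,:,::-1]
f=lambda i,x,y:cv2.resize(i[y:y+150,x:x+200],None,fx=2,fy=2,interpolation=cv2.INTER_CUBIC)
cv2.imwrite("pics/c1.png",np.hstack([f(a,220,170),f(b,235,140)]))
E
```

```text
(no output)
```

View pics/c1.png

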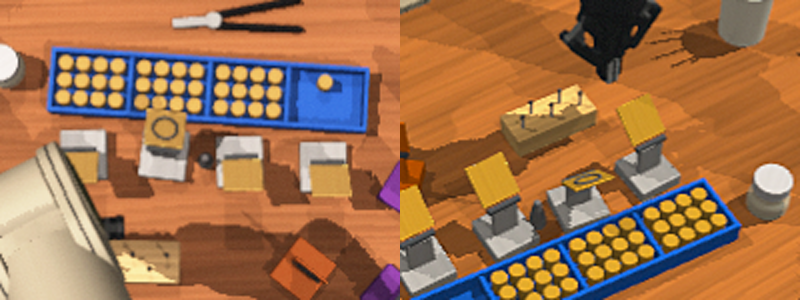

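The shut fingertips are on the robot's side of the first tag, in line with it. Nothing has been disturbed. Now I push.

Call:
step_arm(
  commands=[0,0.02,0,0,0,0,0,0,0.04,0,0,0,0,0,0,0.06,0,0,0,0,0,0,0.075,0,0,0,0,0,0,0.09,0,0,0,0,0,0,0.105,0,0,0,0,0,0,0.12,0,0,0,0,0,0,0.135,0,0,0,0,0,0,0.15,0,0,0,0,0,0,0.16,0,0,0,0,0],
)

```text
clock: 3.95
position: [0.5365, 0.1888, 0.0843]
ee_rot: [0.001, 1.0, 0.0, 0.0]
ft_force: [-0.2, 0.1, -0.0]
grip_width: 0.0
grasp_force: 0.0
```

Call:
step_arm(
  commands=[0,0,0,0,0,0,0,0,0,0,0,0,0,0,0,-0.03,0,0,0,0,0,0,-0.06,0,0,0,0,0,0,-0.1,0,0,0,0,0,0,-0.14,0,0.02,0,0,0,0,-0.17,0,0.05,0,0,0,0,-0.18,0,0.09,0,0,0,0,-0.18,0,0.12,0,0,0,0,-0.18,0,0.13,0,0,0],
)

```text
clock: 5.2
position: [0.4281, 0.1892, 0.1634]
ee_rot: [0.001, 1.0, 0.001, 0.001]
ft_force: [-0.1, -0.1, -0.1]
grip_width: 0.002
grasp_force: 0.0
```

```bash
python3 - <<'E'
from h import *
a=camera("top")[:,:,::-1];b=camera("scene")[:,:,::-1]
f=lambda i,x,y:cv2.resize(i[y:y+150,x:x+200],None,fx=2,fy=2,interpolation=cv2.INTER_CUBIC)
cv2.imwrite("pics/c2.png",np.hstack([f(a,220,170),f(b,235,140)]))
E
```

```text
(no output)
```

View pics/c2.png

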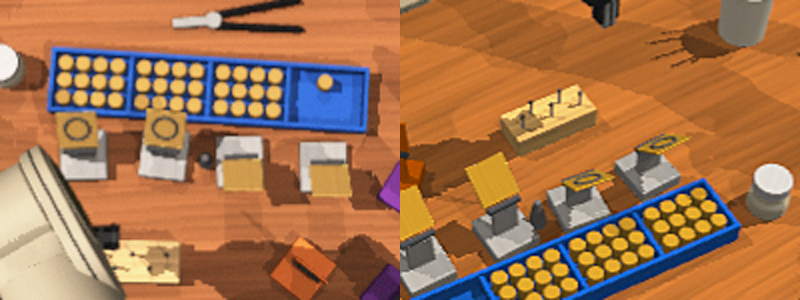

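The first tag now leans to its bin with the ring up, and its stand has not moved. Next is the third one.

Call:
step_arm(
  commands=[0,0,-0.04,0,0,0,0,0,0,-0.1,0,0,0,0,0,0,-0.17,0,0,0,0,0,0,-0.24,0,0,0,0,0,0,-0.3,0,0,0,0,0,0,-0.318,0,0,0,0,0,0,-0.318,-0.04,0,0,0,0,0,-0.318,-0.09,0,0,0,0,0,-0.318,-0.125,0,0,0,0,0,-0.318,-0.132,0,0,0],
)

```text
clock: 6.55
position: [0.4267, -0.0015, 0.0816]
ee_rot: [0.0, 1.0, -0.0, -0.002]
ft_force: [-0.1, -0.1, 0.4]
grip_width: -0.001
grasp_force: 0.0
```

```bash
python3 - <<'E'
from workcell import *
o=get_obs();print(o["position"],o["ft_force"])
E
```

```text
[ 0.42673337 -0.00151215  0.08162076] [-0.14691787 -0.13403227  0.41595023]
```

Call:
step_arm(
  commands=[0,0.02,0,0.003,0,0,0,0,0.04,0,0.003,0,0,0,0,0.06,0,0.003,0,0,0,0,0.075,0,0.003,0,0,0,0,0.09,0,0.003,0,0,0,0,0.105,0,0.003,0,0,0,0,0.12,0,0.003,0,0,0,0,0.135,0,0.003,0,0,0,0,0.15,0,0.003,0,0,0,0,0.162,0,0.003,0,0,0],
)

```text
clock: 7.8
position: [0.5257, -0.0019, 0.0849]
ee_rot: [0.001, 1.0, -0.0, 0.0]
ft_force: [-0.4, -1.2, 0.9]
grip_width: -0.002
grasp_force: 0.0
```

Call:
step_arm(
  commands=[0,0,0,0,0,0,0,0,0,0,0,0,0,0,0,-0.03,0,0,0,0,0,0,-0.06,0,0,0,0,0,0,-0.1,0,0,0,0,0,0,-0.14,0,0.02,0,0,0,0,-0.17,0,0.05,0,0,0,0,-0.18,0,0.1,0,0,0,0,-0.18,0,0.15,0,0,0,0,-0.18,0,0.18,0,0,0],
)

```text
clock: 9.05
position: [0.4172, -0.0019, 0.1944]
ee_rot: [0.001, 1.0, 0.001, 0.001]
ft_force: [0.5, -0.4, 0.8]
grip_width: -0.001
grasp_force: 0.0
```

```bash
python3 - <<'E'
from h import *
a=camera("top")[:,:,::-1];b=camera("scene")[:,:,::-1]
f=lambda i,x,y:cv2.resize(i[y:y+150,x:x+200],None,fx=2,fy=2,interpolation=cv2.INTER_CUBIC)
cv2.imwrite("pics/c3.png",np.hstack([f(a,220,170),f(b,210,160)]))
E
```

```text
(no output)
```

View pics/c3.png

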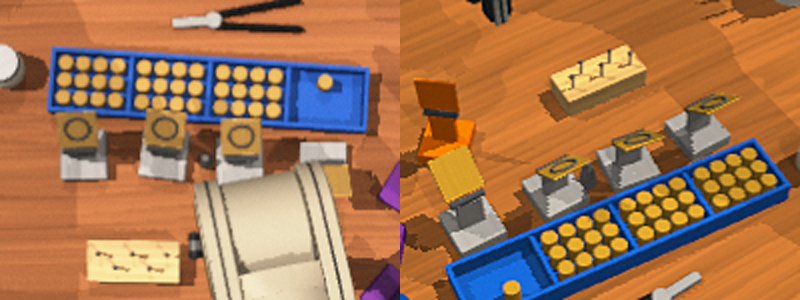

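All three full bins now have the ringed face up, leaning to the bin. The low bin's tag still leans away with the plain face up. Stands, cone and burblock are where they were, and the robot is clear.

```bash
python3 -c "
from workcell import *
print(hand_in())"
```

```text
the job is handed in; nothing more can be done
None
```

The job is handed in: I pushed two tags over, so all three full bins have their tags leaning to the bin with the ringed face up, the low bin's tag leans away with the plain face up, and the last pictures show nothing else moved.

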